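# Seat a shell mill on its arbor

## Task

Pick up the shell mill, lower it over the pilot of the arbor that stands in the tightening fixture, turn it until its two drive slots drop over the arbor's two drive keys, and slide it fully home on the arbor's seat face, gently: never ram or force it against the keys. Finish with the cutter still gripped in the fingers and pressed straight down with about 15 N, so that I can check the seat with the feeler gauge; do not let go. Leave the other things on the bench where they are.

Things in the scene. Friction and masses are not known exactly. Their poses are not given: they have to be found in the camera images.
- cutter: Shell mill (milling cutter): bright steel cylinder 50 mm in diameter, 42 mm high, loose, 0.42 kg (may vary by a quarter), standing upright on the bench on its flat back face. Origin: centre of the back face (underside); z up along its axis. A round bore 23 mm in diameter runs up from the back face for 22 mm; a narrower 18 mm hole goes on to the top. x: along its two drive slots (see slot).
- slot (a point): Mouth of one of the cutter's two drive slots, in its back face 18 mm from the axis towards the cutter's +x; the other is its mirror image towards -x. Each is 12 mm wide and 7 mm deep and runs radially from the bore to the outside, so both show as notches at the foot of the cylinder.
- cutter_top (a point): Centre of the cutter's upper end, 42 mm above the back face. The four small brass-coloured inserts sit round the upper end, near the diagonals between the slots, all within the 50 mm outline. The lower 22 mm of the outside is a plain full cylinder; above it four gullets, about 30 degrees wide each, are cut in.
- arbor: Face-mill arbor, black steel, rigid, upright, unable to turn in the fixture. Origin: centre of its flat round seat face, 48 mm in diameter, 142 mm above the bench; z up, x through its two drive keys. The cutter is home when its back face lies on the seat face (its origin on this one, a hard stop); half a turn is the same. Below the seat it is 48 mm wide for 30 mm, then has a 63 mm flange.
- pilot_top (a point): Top centre of the arbor's bright pilot, which rises 19 mm from the seat face: 22 mm in diameter (0.5 mm of play all round in the cutter's bore), its top 3 mm chamfered to 17 mm.
- key_top (a point): Top of one of the arbor's two bright drive keys, 18 mm from the axis towards the arbor's +x; the other is its mirror image towards -x. Each stands 5.5 mm above the seat face, is 10 mm wide and reaches from 13 to 23.5 mm from the axis. Slots out of line: the cutter stops on the key tops, 5.5 mm above home. In line, a slot has 1 mm of play on each side of its key (about 2.5 degrees each way).
- fixture: Tightening fixture, fixed to the bench: grey base plate 150 x 120 mm and 16 mm high with a round post 90 mm in diameter up to 80 mm above the bench, a small lever at one side. Origin: centre of its underside, straight below the arbor's origin, with the same axes.
- screw: Retaining screw, black, standing on its head: head 16 mm in diameter, 40 mm high in all. Origin: centre of its underside. Bystander.
- feeler: Feeler gauge set, closed: a steel bar 108 x 16 x 13 mm lying on the bench, long along x. Origin: centre of its underside. Bystander.
- hexkey: T-handle hex key lying on the bench: black handle 113 mm long and 23 mm thick along its y, 62 mm towards -x of the origin, and a thin dark blade reaching 104 mm towards +x. Origin on the bench under the blade. Bystander.
- collet_chuck: Collet chuck, bright steel, standing in a black plastic bench pot as one piece: pot 84 mm in diameter and 66 mm high, chuck 63 mm wide above it, 148 mm high in all, 1.6 kg. Origin: centre of its underside. Bystander.

How it is judged:
By the outcome, as a careful person would: the job done as asked, in the order asked, and still so for the second after the job is handed in, while the arm keeps its last pose, push and grip.
It also fails if it takes over 58 s, if anything falls off the work surface, if the arm or the gripper's body presses on something with over 40 N, if the wrist force passes 120 N, or if a joint passes its speed limit or range.

## Robot

A 6-joint arm with a two-finger parallel gripper is mounted at the origin on the work surface. World frame = base frame: x ahead of the robot, y to its left, z up, the work surface at z = 0. Lengths are in m, angles in degrees, forces in N, time in s.
With the tool pointing down it reaches from about 0.4 to 0.825 m from the base axis. Payload 7 kg.
Tool frame: the origin (TCP) lies at the very end of the fingers, on their centre line; the grasp point (between the pads) lies 19 mm behind it (r.grip_depth is the distance from the TCP to the grasp point, in m); z points along the fingers, y is the line along which they close (so a half turn about z gives the same grasp; the last joint's range is limited). The gripper opens to 88 mm and grips with 3 to 60 N. Pads are 19 mm wide; open, the fingers measure 130 mm over their backs; the gripper's body (78 mm by 193 mm) begins 47 mm behind the grasp point.
Start: joints at [-56.431, 20.546, 0.682, 0, -70.136, -16.507], TCP at [0.198, -0.645, 0.201] pointing down, gripper open.
Joint ranges: [-176.03, 176.03], [-82.01, 121.73], [-58.28, 71.71], [-173.87, 95.51], [-174.79, -0.11], [-173.66, 173.66]. Speed limits (degrees/s): [136.94, 136.94, 172.46, 180, 180, 180].

## Interface

Orientations are given as [roll, pitch, yaw] about the fixed x, y, z axes, in that order (R = Rz(yaw) Ry(pitch) Rx(roll)).
In Python, from plant import r gives the robot as it stands.
- The arm moves only by the tool play_rows, never from a script. Its argument "rows" is a list that holds one entry, the list of rows, each a list of 5 numbers: the closure, from 0 (fully open) to 1 (shut), then the shift along the tool's x, y, z each as a share of 0.5 m, from -1 to 1, then the turn about the tool's z as a share of 1.5 rad, from -1 to 1. A call has exactly 8 rows; each row is the pose to reach, as a shift and turn from the pose commanded when the call began, along the tool's axes at that moment; what a row does not reach only later rows make up. A row lasts 1/12 s, in which the tool goes at most 41.7 mm and 7.16 degrees, less where a joint would pass 70% of its speed; a pose out of reach is approached as far as the arm can. A call with a number of a shift or a turn outside -1 to 1 is refused whole. A call with a gripper value outside its range is refused whole. The fingers move at their own pace and stop on an object; "squeeze" is the grip in N (left out, the last holds). Time passes only in rows, so rows that repeat a pose let the fingers close, or fill a call up. It gives the time, the measured TCP pose, the force, the opening and the grip force at its end, in the units of the state.
- r.get_state(): the state, without advancing time (a new reading comes with each control period).
- r.capture(name): name is "scene" or "top" or "wrist"; returns the picture (400x640x3 uint8, red, green, blue); there is no depth.
- r.camera_info(name): a dict with "fovy" (degrees; the focal length in pixels is half the picture's height over the tangent of half this angle, whatever the lens; pixels are square), "cx", "cy" (the principal point, pixels), "k1" (the pictures are not rectified: a ray, as slopes to the right and down, at radius r is drawn at 1 + k1 r^2 times it, then the intrinsics apply), "pose" (4x4, takes a point from camera to world coordinates). Camera axes: x right, y down, z forward; pixel columns grow to the right and rows downward; lengths in m; the calibration is good to about 2 mm. A picture is of the moment at which its call begins: read the wrist's pose just before it. camera_info takes no time and is no camera call; for the wrist camera it gives the pose at the moment of the call.
- r.close_job(): hands the job in; it is judged then, once.
The state is a dict: "time_s": time; "joints": joint angles; "qd": joint speeds; "joint_torque": joint torques, N m; "tcp_pos": TCP position; "eef_rot": TCP orientation; "contact_force": force on the tool from outside, world axes, zero at the start; "moment": the same for the moment, N m; "gripper_width": finger opening in m; "gripper_force": force on a finger pad.
Only numpy, scipy, OpenCV 4.12 (cv2) and the standard library are available. Lean on these libraries where they do the work, as an engineer would, in place of code of your own. Each camera call takes 0.05 s, during which the arm holds its last target. There are 200 camera calls.

## Working session

There is one attempt and no reset: what is moved stays moved. The work goes in short steps, Python scripts to look and compute and a tool call to move; the robot and the scene stay as the last step left them, time stands still between calls to the robot, and variables do not carry over. Pictures are saved under pics/ and viewed, at most 10 in all, crops included, and the job is handed in when it is done.

Besides the shell and the picture viewer there is one more tool, called after "Emit:" as name(argument=value, ...), one argument or row to a line, values as JSON. play_rows: Moves the arm, as the interface text tells. Its arguments: {"type":"object","properties":{"rows":{"type":"array","items":{"type":"array","items":{"type":"array","items":{"type":"number"}}}},"squeeze":{"type":"number"}},"required":["rows"]}

```bash
mkdir -p pics; ls
cat > h.py <<'E'
import numpy as np, cv2
from plant import r
def K(n):
    i=r.camera_info(n); f=200/np.tan(np.radians(i['fovy']/2)); return i,f
def ray(n,u,v,info=None):
    i=info or r.camera_info(n); f=200/np.tan(np.radians(i['fovy']/2))
    d=np.array([(u-i['cx'])/f,(v-i['cy'])/f]); s=d.copy()
    for _ in range(20): s=d/(1+i['k1']*(s@s))
    P=np.array(i['pose']); w=P[:3,:3]@np.array([s[0],s[1],1]); return P[:3,3],w/np.linalg.norm(w)
def atz(n,u,v,z,info=None):
    o,d=ray(n,u,v,info); return o+d*(z-o[2])/d[2]
def tri(*rs):
    A=sum(np.eye(3)-np.outer(d,d) for o,d in rs); b=sum((np.eye(3)-np.outer(d,d))@o for o,d in rs)
    p=np.linalg.solve(A,b); return p,[round(1e3*float(np.linalg.norm(np.cross(p-o,d))),2) for o,d in rs]
def proj(n,p,info=None):
    i=info or r.camera_info(n); f=200/np.tan(np.radians(i['fovy']/2))
    P=np.array(i['pose']); c=P[:3,:3].T@(np.asarray(p)-P[:3,3]); s=c[:2]/c[2]; s=s*(1+i['k1']*(s@s)); return s*f+[i['cx'],i['cy']]
def snap(n,fn,crop=None,sc=1):
    im=r.capture(n)[:,:,::-1]; cv2.imwrite('pics/raw_'+fn,im)
    show('raw_'+fn,fn,crop,sc)
def show(src,fn,crop=None,sc=1):
    im=cv2.imread('pics/'+src)
    if crop: u0,v0,u1,v1=crop; im=im[v0:v1,u0:u1]
    cv2.imwrite('pics/'+fn,cv2.resize(im,None,fx=sc,fy=sc,interpolation=cv2.INTER_CUBIC))
E
python3 - <<'E'
from h import *
for n in('scene','top','wrist'):
    i=r.camera_info(n);print(n,i['fovy'],i['cx'],i['cy'],i['k1'],np.round(i['pose'],3).tolist())
a=r.capture('scene')[:,:,::-1];b=r.capture('top')[:,:,::-1]
cv2.imwrite('pics/raw_s.png',a);cv2.imwrite('pics/raw_t.png',b)
s=r.get_state();print(s)
E
```

```text
pics
scene 49.545220087269044 318.51627230534564 199.69562542310842 -0.0009464826657879091 [[0.384, 0.669, -0.636, 1.25], [0.923, -0.289, 0.253, -0.159], [-0.014, -0.684, -0.729, 0.829], [0.0, 0.0, 0.0, 1.0]]
top 55.53082368389408 317.83377280934707 204.90723907872828 -0.0937099386211678 [[-0.0, -0.989, 0.15, 0.499], [-1.0, 0.0, -0.003, 0.11], [0.003, -0.15, -0.989, 1.002], [0.0, 0.0, 0.0, 1.0]]
wrist 65.64142977858593 313.2770768198978 200.97786932472323 -0.034017295644220895 [[-0.293, 0.917, 0.271, 0.125], [0.956, 0.28, 0.085, -0.668], [0.002, 0.284, -0.959, 0.384], [0.0, 0.0, 0.0, 1.0]]
{'time_s': 0.1, 'joints': array([-5.64295496e+01,  2.05857257e+01,  6.38105349e-01, -1.81198263e-02,
       -7.01355264e+01, -1.65084933e+01]), 'qd': array([-0.095765  , -0.01572541,  0.12253883,  0.09772271, -0.00965868,
       -0.00107677]), 'joint_torque': array([-4.62553908e-04, -5.84164524e+01,  2.93752223e+01,  7.01558635e+00,
        1.01852103e-02, -6.86214162e-05]), 'tcp_pos': array([ 0.19789556, -0.64483245,  0.20002635]), 'eef_rot': array([ 1.79915440e+02, -7.29643301e-03, -1.62944207e+02]), 'contact_force': array([-0.25611898,  0.21771313, -0.72463769]), 'moment': array([0.0159839 , 0.0139136 , 0.00354895]), 'gripper_force': 0.0, 'gripper_width': 0.0879628863743738}
```

View pics/raw_t.png

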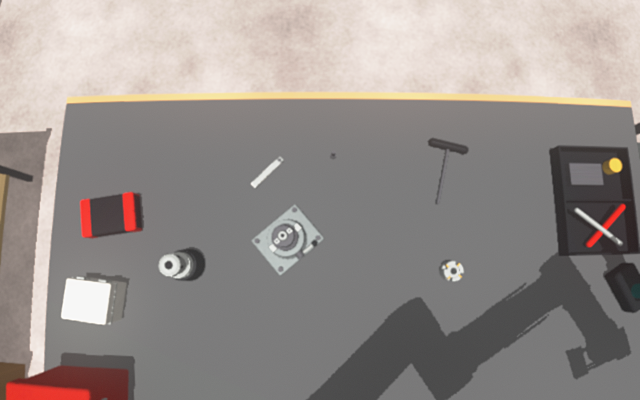

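View pics/raw_s.png

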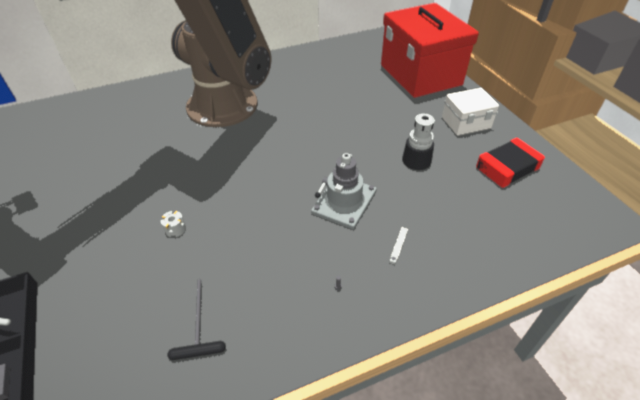

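The top view shows the cutter at about (453,270) and the arbor at (285,236). In the scene view the cutter is at (172,222) and the pilot at (347,158). I'll enlarge all four.

Run:
```python
from h import *
t=cv2.imread('pics/raw_t.png');s=cv2.imread('pics/raw_s.png')
def c(im,u,v):return cv2.resize(im[v:v+48,u:u+64],None,fx=6,fy=6,interpolation=cv2.INTER_CUBIC)
cv2.imwrite('pics/c1.png',np.vstack([np.hstack([c(t,421,246),c(t,256,212)]),np.hstack([c(s,140,196),c(s,315,144)])]))
c_=tri(ray('top',453,270),ray('scene',172,217)); p=tri(ray('top',283,236),ray('scene',347,157));print(c_,p)
```

```text
(array([ 0.47867861, -0.23340038,  0.04448458]), [0.5, 0.5]) (array([0.55891845, 0.18765365, 0.15235836]), [2.47, 2.47])
```

View pics/c1.png

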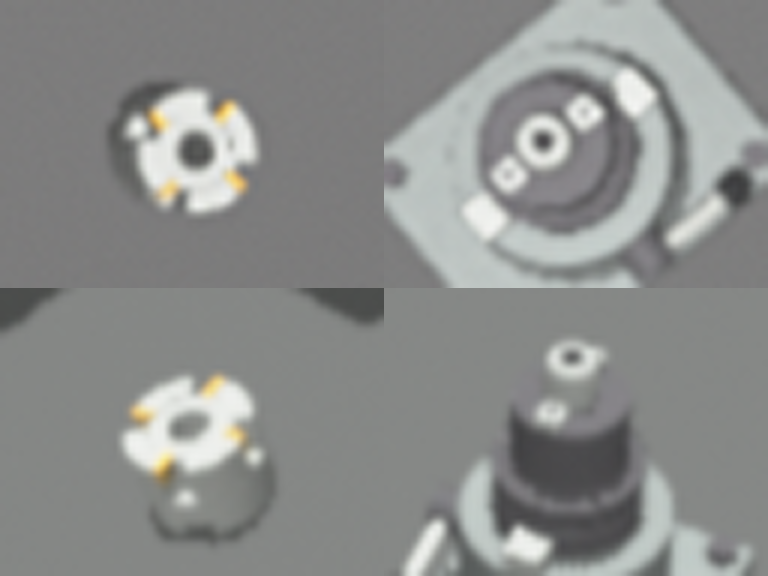

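The top crop shows the cutter top centre at (453.4,270.9), the pilot at (281.9,234.9), and the keys at (288.9,230.2) and (276.4,240.7). In the scene crop the cutter top is at (170.9,218.6) and the pilot at (345.9,155.1). Which diagonal the slots lie on needs a closer wrist view.

Run:
```python
from h import *
c,e=tri(ray('top',453.4,270.9),ray('scene',170.9,218.6)); p,e2=tri(ray('top',281.9,234.9),ray('scene',345.9,155.1));print(c,e,p,e2)
k1=atz('top',288.9,230.2,.1475);k2=atz('top',276.4,240.7,.1475);d=k1-k2;print(k1,k2,(k1+k2)/2,np.linalg.norm(d),np.degrees(np.arctan2(d[1],d[0])))
cc=atz('top',453.4,270.9,.042)
for u,v in((158,120),(228,112),(236,182),(170,190)):
    q=atz('top',421+(u+.5)/6-.5,246+(v+.5)/6-.5,.042)-cc;print(np.degrees(np.arctan2(q[1],q[0])),np.linalg.norm(q))
from scipy.spatial.transform import Rotation as R
s=r.get_state();Rt=R.from_euler('xyz',s['eef_rot'],degrees=True).as_matrix();P=np.array(r.camera_info('wrist')['pose'])
print('cam in tool',np.round(Rt.T@(P[:3,3]-s['tcp_pos']),3),np.round(Rt.T@P[:3,:3],3))
print('to cutter in tool',Rt.T@(np.array([c[0],c[1],.16])-s['tcp_pos'])/.5)
```

```text
[ 0.47617504 -0.23712118  0.03756451] [0.22, 0.22] [0.55987647 0.18700684 0.15960584] [0.17, 0.17]
[0.57142154 0.17262017 0.1475    ] [0.54775754 0.20049216 0.1475    ] [0.55958954 0.18655616 0.1475    ] 0.036562714514067396 -49.667932265044996
50.21305568498074 0.021153481917031373
-40.67391505356116 0.02181512346264453
-127.96272147501844 0.020800069110906514
142.07746312750433 0.019949323299121483
cam in tool [ 0.077 -0.001 -0.184] [[-0.001 -0.959 -0.284]
 [ 1.    -0.001  0.   ]
 [-0.001 -0.284  0.959]]
to cutter in tool [-0.77125715  0.61620095  0.08086399]
```

```bash
cat >> h.py <<'E'
from scipy.spatial.transform import Rotation as R
def go(x,y,z,yaw):
    s=r.get_state();Rt=R.from_euler('xyz',s['eef_rot'],degrees=True).as_matrix()
    d=Rt.T@(np.array([x,y,z])-s['tcp_pos'])/.5; w=-(yaw-s['eef_rot'][2]); w=(w+180)%360-180
    print('t',s['time_s'],'tcp',s['tcp_pos'],s['eef_rot'],'F',s['contact_force'],'w',s['gripper_width'],s['gripper_force'],'shift',np.round(d,4),'turn',round(np.radians(w)/1.5,4))
E
python3 -c "
from h import *
go(.3966,-.2455,.1,-174)"
```

```text
t 0.1 tcp [ 0.19789556 -0.64483245  0.20002635] [ 1.79915440e+02 -7.29643301e-03 -1.62944207e+02] F [-0.25611898  0.21771313 -0.72463769] w 0.0879628863743738 0.0 shift [-0.6142  0.6467  0.2009] turn 0.1286
```

Emit:
play_rows(
  rows=[
    [[0,-0.08,0.08,0.025,0.02],[0,-0.16,0.16,0.05,0.04],[0,-0.22,0.24,0.08,0.06],[0,-0.28,0.3,0.1,0.08],[0,-0.34,0.36,0.12,0.1],[0,-0.4,0.42,0.14,0.128],[0,-0.46,0.48,0.16,0.128],[0,-0.5,0.53,0.17,0.128]],
  ],
)

```text
time_s: 0.77
tcp_pos: [0.3424, -0.353, 0.1235]
eef_rot: [180.0, -0.0, -174.0]
contact_force: [1.3, -0.8, -0.0]
gripper_width: 0.0877
gripper_force: 0.0
```

```bash
python3 -c "
from h import *
go(.3966,-.2455,.1,-174)"
```

```text
t 0.7667 tcp [ 0.34244865 -0.35304941  0.1234572 ] [ 1.79988236e+02 -8.72415767e-03 -1.73970298e+02] F [ 1.2935923  -0.76020826 -0.04026546] w 0.0877345323357019 0.0 shift [-0.1303  0.2025  0.0469] turn 0.0003
```

Emit:
play_rows(
  rows=[
    [[0,-0.04,0.06,0.01,0],[0,-0.08,0.12,0.02,0],[0,-0.11,0.16,0.04,0],[0,-0.11,0.17,0.04,0],[0,-0.11,0.17,0.04,0],[0,-0.11,0.17,0.04,0],[0,-0.11,0.17,0.04,0],[0,-0.11,0.17,0.04,0]],
  ],
)

```text
time_s: 1.43
tcp_pos: [0.3876, -0.2654, 0.1043]
eef_rot: [-180.0, 0.0, -174.0]
contact_force: [0.4, 0.2, 0.2]
gripper_width: 0.0877
gripper_force: 0.0
```

Run:
```python
from h import *
go(.3966,-.2455,.1,-174)
import json
i=r.camera_info('wrist');print(proj('wrist',[.476,-.237,.04],i));json.dump(np.array(i['pose']).tolist(),open('w1.json','w'))
u,v=proj('wrist',[.476,-.237,.02],i).astype(int);u=max(u,80);v=max(v,60)
snap('wrist','w1.png',(u-80,v-60,u+80,v+60),5);print(u,v)
```

```text
t 1.4333 tcp [ 0.38757668 -0.26543418  0.10433368] [-1.79991303e+02  1.25330350e-02 -1.74020316e+02] F [0.37232294 0.15507343 0.24531912] w 0.08774622517587417 0.0 shift [-0.0221  0.0378  0.0087] turn -0.0002
[334.72471338 298.53086068]
333 286
```

View pics/w1.png

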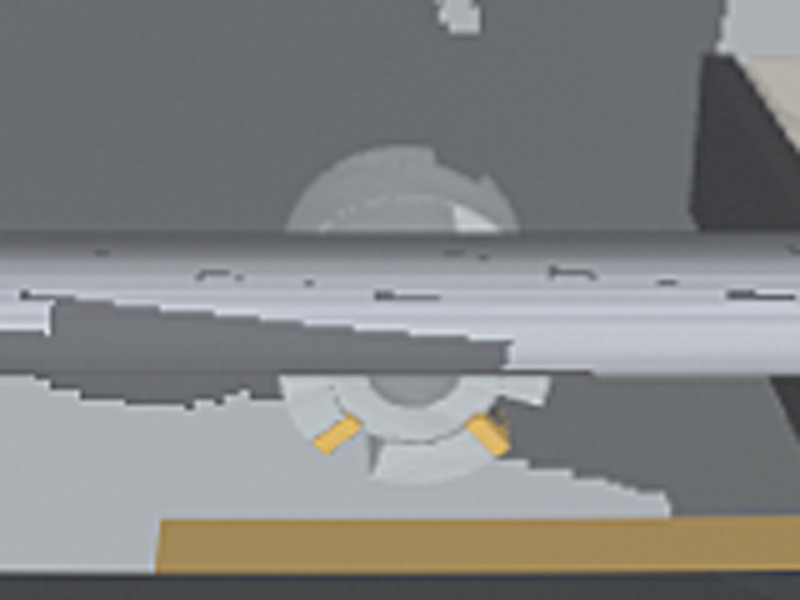

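The gripper's own bar blocks the middle of this view (rows 235–375). A notch shows at the cutter's foot near crop (462,170). I'll shift so the cutter sits clear of the bar.

Emit:
play_rows(
  rows=[
    [[0,-0.04,0.03,0,0],[0,-0.08,0.04,0,0],[0,-0.11,0.04,0,0],[0,-0.11,0.04,0,0],[0,-0.11,0.04,0,0],[0,-0.11,0.04,0,0],[0,-0.11,0.04,0,0],[0,-0.11,0.04,0,0]],
  ],
)

```text
time_s: 2.15
tcp_pos: [0.4398, -0.2392, 0.1042]
eef_rot: [180.0, -0.0, -174.0]
contact_force: [-0.6, -0.0, 0.4]
gripper_width: 0.0874
gripper_force: 0.0
```

Run:
```python
from h import *
import json
go(.476,-.237,.1,-174)
i=r.camera_info('wrist');json.dump({k:(np.array(x).tolist()) for k,x in i.items()},open('w2.json','w'))
im=r.capture('wrist')[:,:,::-1];cv2.imwrite('pics/raw_w2.png',im)
u,v=proj('wrist',[.476,-.237,.02],i).astype(int);print(u,v)
cv2.imwrite('pics/w2.png',cv2.resize(im[v-45:v+55,u-60:u+60],None,fx=6,fy=6,interpolation=cv2.INTER_CUBIC))
```

```text
t 2.15 tcp [ 0.43976096 -0.23920494  0.10417476] [ 1.79994558e+02 -2.74641967e-03 -1.73989439e+02] F [-0.59880018 -0.04479282  0.3671004 ] w 0.08742762257746878 0.0 shift [-0.0725 -0.0032  0.0083] turn 0.0001
312 235
```

View pics/w2.png

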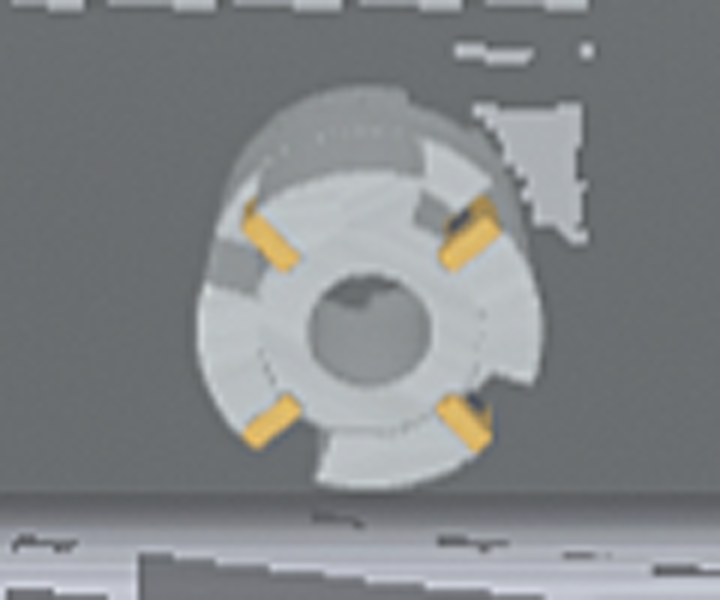

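Now it is clear: the top hole centre is at crop (370,330), and the foot notch runs from about (405,90) to (475,120). I'll compute the angles.

Run:
```python
from h import *
import json
i=json.load(open('w2.json'))
px=lambda u,v:(252+(u+.5)/6-.5,190+(v+.5)/6-.5)
c=atz('',*px(370,330),.042,i);print('top c',c, tri(ray('',*px(370,330),i),ray('top',453.4,270.9),ray('scene',170.9,218.6)))
for u,v in((270,242),(470,235),(465,425),(273,422)):
    q=atz('',*px(u,v),.042,i)-c;print('ins',np.degrees(np.arctan2(q[1],q[0])),np.linalg.norm(q))
for p in((405,90),(475,120),(440,103)):
    q=atz('',*px(*p),0,i)-c;print('notch',np.degrees(np.arctan2(q[1],q[0])),np.linalg.norm(q[:2]))
im=cv2.imread('pics/raw_w2.png')
cr=im[195:225,285:345];cv2.imwrite('pics/w2b.png',cv2.resize(cr,None,fx=12,fy=12,interpolation=cv2.INTER_NEAREST))
```

```text
top c [ 0.47513052 -0.2362175   0.042     ] (array([ 0.47657366, -0.2366383 ,  0.03836533]), [0.62, 0.59, 0.43])
ins -127.81650077195364 0.019647730468343956
ins 141.9571528215428 0.02038401261235597
ins 48.49661047960001 0.02057455348761562
ins -38.06032675265076 0.020410222525583662
notch 172.18893483728732 0.02385788623979428
notch 142.52694904706618 0.024875113177593583
notch 157.48234703367564 0.023850758735443896
```

View pics/w2b.png

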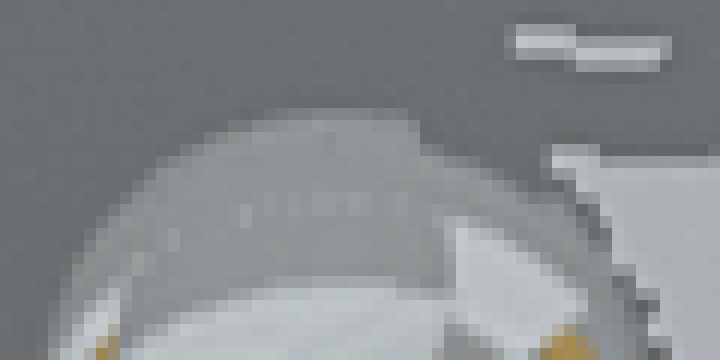

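Run:
```python
from h import *
import json
i=json.load(open('w2.json'))
im=cv2.imread('pics/raw_w2.png');S=10;u0,v0=278,192
b=cv2.resize(im[v0:v0+60,u0:u0+72],None,fx=S,fy=S,interpolation=cv2.INTER_CUBIC)
def pt(p):
    q=proj('',p,i); return tuple(int(round(x)) for x in ((q[0]-u0+.5)*S,(q[1]-v0+.5)*S))
c=np.array([.4751,-.2362])
for z,col in((0,(0,0,255)),(.007,(0,255,0)),(.022,(255,0,0)),(.042,(255,0,255))):
    for a in range(0,360,3):
        t=np.radians(a);cv2.circle(b,pt([c[0]+.025*np.cos(t),c[1]+.025*np.sin(t),z]),1,col,-1)
for a in range(120,241,15):
    t=np.radians(a);q=pt([c[0]+.028*np.cos(t),c[1]+.028*np.sin(t),0]);cv2.putText(b,str(a),q,0,.4,(0,255,255),1)
cv2.imwrite('pics/w2c.png',b)
```

```text
(no output)
```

View pics/w2c.png

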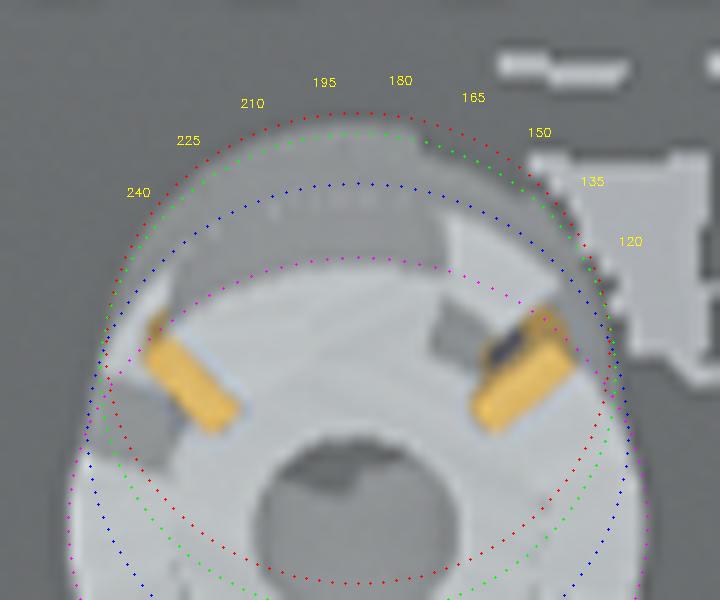

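The silhouette is recessed from about 172° down to about 140°, which suggests a slot there. I'll check it numerically by sampling the cylinder wall near the foot in the scene, top and wrist images.

Run:
```python
from h import *
import json
i=json.load(open('w2.json'))
sets=[('wrist',i,'raw_w2.png',np.array([.4751,-.2362]),range(115,260,5)),('scene',r.camera_info('scene'),'raw_s.png',np.array([.4765,-.237]),range(-75,90,5))]
for n,inf,fn,c,A in sets:
    im=cv2.GaussianBlur(cv2.imread('pics/'+fn).astype(np.float32),(1,1),0)
    q=proj(n,[*c,.042],inf)
    print(n,q);print('z\\a ',*['%4d'%a for a in A])
    for z in (-.003,-.001,.001,.003,.005,.007,.010,.015,.02):
        row=[]
        for a in A:
            t=np.radians(a);u,v=proj(n,[c[0]+.025*np.cos(t),c[1]+.025*np.sin(t),z],inf)
            row.append('%4d'%cv2.getRectSubPix(im,(1,1),(float(u),float(v))).mean())
        print('%4d'%(z*1e3),*row)
```

```text
wrist [313.27383284 244.55302221]
z\a   115  120  125  130  135  140  145  150  155  160  165  170  175  180  185  190  195  200  205  210  215  220  225  230  235  240  245  250  255
  -3  121  179  140  126  151  141  125  110  111  111  111  111  110  110  111  110  109  110  109  110  108  109  110  109  109  109  112  112  113
  -1  126  157  152  123  126  118  123  110  111  111  110  111  109  109  109  109  108  110  107  109  109  109  111  111  109  113  114  115  114
   1  119  133  165  115  106  118  120  109  110  111  111  110  115  111  108  110  114  113  113  113  112  114  117  113  114  117  116  118  116
   3  108  119  166  120  114  120  112  108  110  110  110  109  123  121  124  125  124  124  122  126  124  126  124  120  121  123  120  119  118
   5  115  121  151  129  118  125  114  107  109  109  110  108  135  132  137  138  137  138  135  136  134  136  131  127  129  127  125  120  119
   7  122  116  124  140  121  132  126  108  111  111  108  108  143  144  148  150  147  146  144  145  142  142  136  136  134  131  133  123  121
  10  123  117  
[... 1467 characters left out ...]
  106  107  111  116
   7  124  116  117  119  123  128  132  132  130  125  121  120  120  122  127  132  132  130  128  127  124  121  118  115  113  111  107  105  104  105  109  113  120
  10  129  125  120  121  124  130  132  135  135  134  133  133  132  132  132  133  133  131  129  127  125  122  119  116  114  111  108  107  105  107  113  120  127
  15  130  129  128  127  126  129  134  138  146  150  150  148  143  137  134  133  132  131  130  128  126  124  121  118  115  114  115  121  129  139  143  145  138
  20  130  130  130  129  129  128  129  135  150  173  192  194  176  153  138  134  133  131  129  128  126  125  122  119  121  138  159  175  176  169  147  135  128
```

The slot is confirmed in both views: walls at 146.5°/172.5° from the wrist camera and −34°/−7.5° from the scene camera. That puts the slot axis at about 159.4°. Next I'll look at the arbor from the same relative wrist pose, so that calibration bias cancels.

Emit:
play_rows(
  rows=[
    [[0,-0.02,0.07,-0.03,0],[0,-0.04,0.14,-0.06,0],[0,-0.06,0.21,-0.09,0],[0,-0.085,0.285,-0.115,0],[0,-0.11,0.36,-0.14,0],[0,-0.13,0.435,-0.165,0],[0,-0.155,0.51,-0.185,0],[0,-0.18,0.58,-0.2,0]],
  ],
)

```text
time_s: 2.87
tcp_pos: [0.4994, 0.0611, 0.2057]
eef_rot: [180.0, 0.1, -173.9]
contact_force: [1.1, -0.4, 0.4]
gripper_width: 0.0877
gripper_force: 0.0
```

Emit:
play_rows(
  rows=[
    [[0,-0.025,0.07,-0.015,0.04],[0,-0.045,0.14,-0.025,0.08],[0,-0.065,0.2,-0.038,0.12],[0,-0.077,0.259,-0.038,0.151],[0,-0.077,0.259,-0.038,0.151],[0,-0.077,0.259,-0.038,0.151],[0,-0.077,0.259,-0.038,0.151],[0,-0.077,0.259,-0.038,0.151]],
  ],
)

```text
time_s: 3.53
tcp_pos: [0.5237, 0.1909, 0.2231]
eef_rot: [-180.0, -0.0, 173.1]
contact_force: [0.7, -0.5, -1.1]
gripper_width: 0.0875
gripper_force: 0.0
```

Run:
```python
from h import *
import json
go(.524,.1914,.223,173)
i=r.camera_info('wrist');json.dump({k:(np.array(x).tolist()) for k,x in i.items()},open('w3.json','w'))
im=r.capture('wrist')[:,:,::-1];cv2.imwrite('pics/raw_w3.png',im)
u,v=proj('wrist',[.5597,.187,.161],i).astype(int);print(u,v)
cv2.imwrite('pics/w3.png',cv2.resize(im[v-40:v+40,u-50:u+50],None,fx=8,fy=8,interpolation=cv2.INTER_CUBIC)[:600])
```

```text
t 3.5333 tcp [0.52365329 0.19090619 0.22312038] [-1.79988919e+02 -1.18334841e-02  1.73070752e+02] F [ 0.72407062 -0.47939893 -1.067158  ] w 0.08747901802936385 0.0 shift [-0.0006  0.0011  0.0002] turn 0.0008
314 245
```

View pics/w3.png

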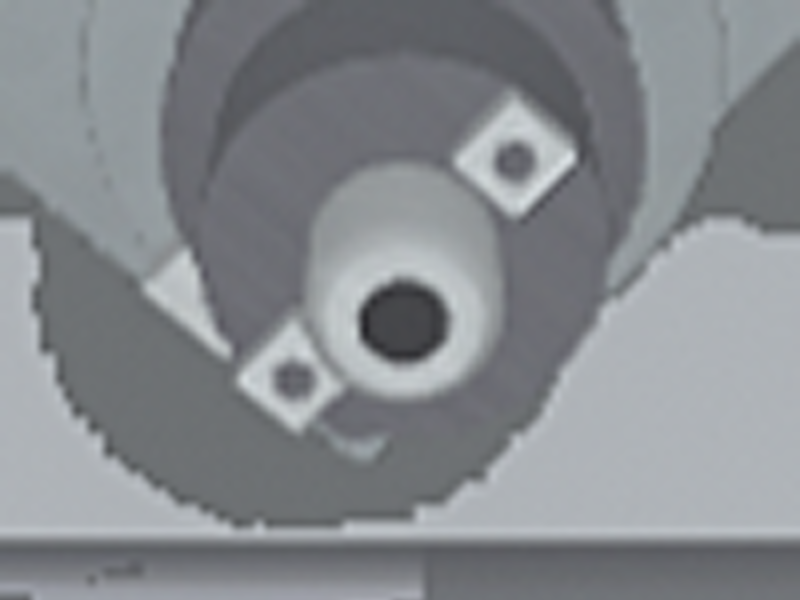

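The pilot hole is at crop (403,320), and the key holes are at (516,159) and (293,379). I'll compute the axis and centre.

Run:
```python
from h import *
import json
i=json.load(open('w3.json'));px=lambda u,v:(264+(u+.5)/8-.5,205+(v+.5)/8-.5)
k1=atz('',*px(516,159),.1475,i);k2=atz('',*px(293,379),.1475,i);d=k2-k1
p=atz('',*px(403,320),.161,i)
print(k1,k2,(k1+k2)/2,np.linalg.norm(d),np.degrees(np.arctan2(d[1],d[0])),p)
print(tri(ray('',*px(403,320),i),ray('top',281.9,234.9),ray('scene',345.9,155.1)))
# key 4 corners mean
K1=np.mean([px(515,92),px(578,157),px(516,218),px(453,158)],0);K2=np.mean([px(295,318),px(345,383),px(297,433),px(236,382)],0)
a=atz('',*K1,.1475,i);b=atz('',*K2,.1475,i);d=b-a;print((a+b)/2,np.linalg.norm(d),np.degrees(np.arctan2(d[1],d[0])))
i2=json.load(open('w2.json'))
# slot angle refit: centroid of dark in cutter wall, z 2..6 mm
im=cv2.imread('pics/raw_w2.png').astype(np.float32);c=np.array([.4751,-.2362])
for z in(.004,.006,.008):
    A=np.arange(138,190,1.);g=[]
    for t in np.radians(A):
        u,v=proj('',[c[0]+.025*np.cos(t),c[1]+.025*np.sin(t),z],i2);g.append(cv2.getRectSubPix(im,(1,1),(float(u),float(v))).mean())
    print(z,np.round(g).astype(int).tolist())
```

```text
[0.54717968 0.20068449 0.1475    ] [0.57086761 0.17239475 0.1475    ] [0.55902365 0.18653962 0.1475    ] 0.03689753348248669 -50.059461387001356 [0.55895815 0.18652323 0.161     ]
(array([0.55979013, 0.18682292, 0.15956154]), [0.41, 0.38, 0.03])
[0.55885926 0.18654378 0.1475    ] 0.03707689598158978 -49.61345147661287
0.004 [117, 122, 123, 123, 122, 117, 112, 108, 111, 111, 109, 107, 108, 109, 110, 110, 110, 110, 110, 110, 110, 110, 110, 110, 110, 110, 110, 111, 111, 111, 110, 110, 109, 108, 117, 123, 127, 130, 131, 130, 130, 128, 127, 129, 131, 131, 132, 132, 132, 132, 132, 132]
0.006 [124, 126, 128, 129, 130, 130, 125, 120, 116, 111, 108, 107, 108, 108, 108, 110, 110, 110, 109, 109, 110, 110, 110, 109, 109, 109, 109, 110, 110, 110, 109, 108, 108, 108, 120, 131, 137, 141, 143, 142, 141, 140, 139, 140, 142, 143, 143, 143, 143, 143, 143, 143]
0.008 [130, 133, 136, 136, 136, 139, 136, 131, 127, 122, 116, 111, 109, 112, 112, 113, 111, 113, 114, 113, 112, 111, 113, 115, 115, 112, 108, 108, 110, 111, 113, 112, 111, 110, 121, 136, 143, 145, 147, 147, 147, 146, 146, 147, 149, 150, 150, 150, 150, 150, 149, 149]
```

Emit:
play_rows(
  rows=[
    [[0,0,-0.07,0,0],[0,0,-0.15,0,0],[0,0,-0.225,0.02,0],[0,0,-0.3,0.045,0],[0,0,-0.375,0.07,0],[0,0,-0.45,0.095,0],[0,-0.005,-0.525,0.12,0],[0,-0.009,-0.6,0.145,0]],
  ],
)

```text
time_s: 4.25
tcp_pos: [0.4914, -0.109, 0.1508]
eef_rot: [180.0, 0.1, 173.0]
contact_force: [0.7, 0.8, 0.1]
gripper_width: 0.0875
gripper_force: 0.0
```

Emit:
play_rows(
  rows=[
    [[0,0,-0.07,0.02,-0.07],[0,0,-0.14,0.04,-0.14],[0,0,-0.2,0.061,-0.21],[0,0,-0.26,0.061,-0.28],[0,0,-0.26,0.061,-0.337],[0,0,-0.26,0.061,-0.337],[0,0,-0.26,0.061,-0.337],[0,0,-0.26,0.061,-0.337]],
  ],
)

```text
time_s: 4.92
tcp_pos: [0.4765, -0.2354, 0.1204]
eef_rot: [-180.0, 0.0, -158.1]
contact_force: [-0.5, -0.3, 0.2]
gripper_width: 0.0874
gripper_force: 0.0
```

```bash
python3 -c "
from h import *
go(.4761,-.2364,.003,-158)"
```

```text
t 4.9167 tcp [ 0.47646541 -0.23544567  0.120437  ] [-1.79989223e+02  3.06852740e-02 -1.58127543e+02] F [-0.49750482 -0.26792947  0.24365206] w 0.08736187978428754 0.0 shift [ 0.0015 -0.0015  0.2349] turn -0.0015
```

Emit:
play_rows(
  rows=[
    [[0,0.001,-0.001,0.05,0],[0,0.001,-0.001,0.1,0],[0,0.001,-0.001,0.15,0],[0,0.001,-0.001,0.19,0],[0,0.001,-0.001,0.215,0],[0,0.001,-0.001,0.23,0],[0,0.001,-0.001,0.234,0],[0,0.001,-0.001,0.234,0]],
  ],
)

```text
time_s: 5.58
tcp_pos: [0.4766, -0.2357, 0.0032]
eef_rot: [180.0, -0.0, -157.9]
contact_force: [-0.2, -0.7, 1.1]
gripper_width: 0.0875
gripper_force: 0.0
```

Emit:
play_rows(
  rows=[
    [[0.3,0,0,0,0],[0.5,0,0,0,0],[1,0,0,0,0],[1,0,0,0,0],[1,0,0,0,0],[1,0,0,0,0],[1,0,0,0,0],[1,0,0,0,0]],
  ],
  squeeze=40,
)

```text
time_s: 6.25
tcp_pos: [0.4764, -0.2361, 0.0033]
eef_rot: [180.0, 0.0, -158.0]
contact_force: [-0.7, 1.8, 3.3]
gripper_width: 0.0488
gripper_force: 40.0
```

```bash
python3 -c "
from h import *
go(.4761,-.2364,.003,-158)"
```

```text
t 6.25 tcp [ 0.47636281 -0.23614746  0.0033259 ] [ 1.79999523e+02  5.10615405e-03 -1.57955367e+02] F [-0.68499583  1.80734453  3.29509878] w 0.048759261476417445 40.00079658580944 shift [ 0.0007 -0.0003  0.0007] turn 0.0005
```

Emit:
play_rows(
  rows=[
    [[1,0,0,-0.01,0],[1,0,0,-0.05,0],[1,0,0,-0.11,0],[1,0,0,-0.18,0],[1,0,0,-0.25,0],[1,0,0,-0.32,0],[1,-0.02,0.03,-0.38,0],[1,-0.05,0.075,-0.42,0]],
  ],
)

```text
time_s: 6.92
tcp_pos: [0.4855, -0.1931, 0.2162]
eef_rot: [-179.9, 0.1, -158.1]
contact_force: [2.7, -0.1, -4.1]
gripper_width: 0.0489
gripper_force: 40.0
```

Emit:
play_rows(
  rows=[
    [[1,-0.04,0.06,0,0],[1,-0.08,0.12,0,0],[1,-0.12,0.18,0,0],[1,-0.16,0.24,0,0],[1,-0.2,0.3,0,0],[1,-0.24,0.36,0,0],[1,-0.28,0.42,0,0],[1,-0.31,0.475,0,0]],
  ],
)

```text
time_s: 7.58
tcp_pos: [0.5397, 0.0883, 0.2126]
eef_rot: [180.0, -0.1, -157.9]
contact_force: [1.4, -0.8, -3.5]
gripper_width: 0.0491
gripper_force: 40.0
```

Emit:
play_rows(
  rows=[
    [[1,-0.04,0.06,0,0.05],[1,-0.08,0.12,0,0.1],[1,-0.1,0.15,0,0.16],[1,-0.112,0.165,0,0.22],[1,-0.112,0.171,0,0.28],[1,-0.112,0.171,0,0.334],[1,-0.112,0.171,0,0.334],[1,-0.112,0.171,0,0.334]],
  ],
)

```text
time_s: 8.25
tcp_pos: [0.5592, 0.1863, 0.2126]
eef_rot: [-180.0, -0.1, 173.5]
contact_force: [0.1, 0.4, -4.5]
gripper_width: 0.049
gripper_force: 40.0
```

Run:
```python
from h import *
go(.5603,.1866,.185,173.3)
im=r.capture('scene')[:,:,::-1];cv2.imwrite('pics/raw_s2.png',im)
im2=r.capture('top')[:,:,::-1]
u,v=proj('scene',[.56,.187,.18]).astype(int)
u2,v2=proj('top',[.56,.187,.18]).astype(int)
cr=lambda m,u,v:cv2.resize(m[v-37:v+37,u-25:u+25],None,fx=8,fy=8,interpolation=cv2.INTER_CUBIC)
cv2.imwrite('pics/s2.png',np.hstack([cr(im,u,v),cr(im2,u2,v2)]));print(u,v,u2,v2)
```

```text
t 8.25 tcp [0.55924075 0.18630334 0.2125566 ] [-1.79958598e+02 -7.01377520e-02  1.73484913e+02] F [ 0.1311488   0.35215281 -4.51897647] w 0.04904470771487982 39.99927682802081 shift [-0.0021  0.0009  0.0551] turn 0.0022
346 148 281 234
```

View pics/s2.png

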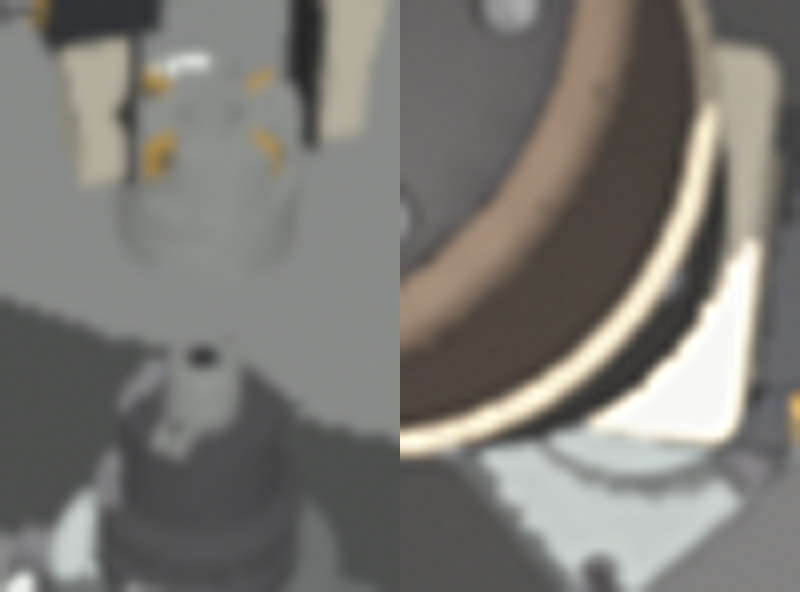

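The cutter is held over the pilot, with the cutter centre near crop (208,170), the pilot top at (203,357), and a weight reading of about −4.3 N. I'll go down gently past the chamfer.

Emit:
play_rows(
  rows=[
    [[1,-0.002,0.001,0.03,0.002],[1,-0.002,0.001,0.06,0.002],[1,-0.002,0.001,0.08,0.002],[1,-0.002,0.001,0.09,0.002],[1,-0.002,0.001,0.095,0.002],[1,-0.002,0.001,0.1,0.002],[1,-0.002,0.001,0.1,0.002],[1,-0.002,0.001,0.1,0.002]],
  ],
)

```text
time_s: 9.02
tcp_pos: [0.5611, 0.187, 0.1637]
eef_rot: [180.0, 0.0, 173.2]
contact_force: [0.6, 0.3, -3.9]
gripper_width: 0.0489
gripper_force: 40.0
```

```bash
python3 -c "
from h import *
go(.5603,.1866,.158,173.3);print(r.get_state()['moment'])"
```

```text
t 9.0167 tcp [0.56113924 0.18700952 0.16365781] [1.79979408e+02 3.67742943e-02 1.73182375e+02] F [ 0.59037748  0.32284313 -3.93593443] w 0.04886887197842281 39.99888650723733 shift [ 0.0016 -0.001   0.0113] turn -0.0014
[-0.02860891  0.00851027 -0.04644529]
```

Emit:
play_rows(
  rows=[
    [[1,0,0,0.002,0],[1,0,0,0.004,0],[1,0,0,0.006,0],[1,0,0,0.008,0],[1,0,0,0.01,0],[1,0,0,0.012,0],[1,0,0,0.012,0],[1,0,0,0.012,0]],
  ],
)

```text
time_s: 9.68
tcp_pos: [0.5603, 0.1868, 0.1565]
eef_rot: [-180.0, -0.1, 173.2]
contact_force: [-3.2, 0.7, -4.3]
gripper_width: 0.0486
gripper_force: 40.0
```

```bash
python3 -c "
from h import *
go(.5603,.1866,.1508,173.3);print(r.get_state()['moment'])"
```

```text
t 9.6833 tcp [0.56029191 0.18680669 0.15651358] [-1.79973313e+02 -6.63044184e-02  1.73161057e+02] F [-3.23173117  0.7090435  -4.25635521] w 0.04856586373065977 39.99879015726037 shift [-0.0001 -0.0004  0.0114] turn -0.0016
[0.13606356 0.81245423 0.00638268]
```

Emit:
play_rows(
  rows=[
    [[1,0.0008,0,0.001,0],[1,0.0008,0,0.003,0],[1,0.0008,0,0.005,0],[1,0.0008,0,0.007,0],[1,0.0008,0,0.008,0],[1,0.0008,0,0.009,0],[1,0.0008,0,0.009,0],[1,0.0008,0,0.009,0]],
  ],
)

```text
time_s: 10.35
tcp_pos: [0.5603, 0.187, 0.1525]
eef_rot: [-180.0, -0.0, 173.2]
contact_force: [-2.3, 0.2, -3.3]
gripper_width: 0.0485
gripper_force: 40.0
```

```bash
python3 -c "
from h import *
go(.5603,.1866,.1508,173.3);print(r.get_state()['moment'])"
```

```text
t 10.35 tcp [0.56031556 0.18697679 0.15253861] [-1.79999177e+02 -1.32981091e-02  1.73169135e+02] F [-2.2633413   0.20033634 -3.25955951] w 0.04853411217954861 39.99917815905064 shift [-0.0001 -0.0008  0.0035] turn -0.0015
[ 0.14123308  0.93150283 -0.0069457 ]
```

Emit:
play_rows(
  rows=[
    [[1,0.0008,0,0,0],[1,0.0008,0,0.001,0],[1,0.0008,0,0.002,0],[1,0.0008,0,0.003,0],[1,0.0008,0,0.004,0],[1,0.0008,0,0.005,0],[1,0.0008,0,0.005,0],[1,0.0008,0,0.005,0]],
  ],
)

```text
time_s: 11.02
tcp_pos: [0.56, 0.187, 0.15]
eef_rot: [-180.0, -0.0, 173.2]
contact_force: [-1.5, -0.6, -3.9]
gripper_width: 0.0489
gripper_force: 40.0
```

```bash
python3 -c "
from h import *
go(.5603,.1866,.1508,173.3);print(r.get_state()['moment'])"
```

```text
t 11.0167 tcp [0.56001378 0.18701384 0.15003279] [-1.79999525e+02 -4.49960118e-03  1.73168791e+02] F [-1.53186823 -0.60945761 -3.92676729] w 0.048917869264428815 39.99892795574851 shift [-0.0007 -0.0008 -0.0015] turn -0.0015
[ 0.12565058  0.56642568 -0.06029988]
```

Emit:
play_rows(
  rows=[
    [[1,0.0006,0,0,0],[1,0.0006,0,0.001,0],[1,0.0006,0,0.002,0],[1,0.0006,0,0.003,0],[1,0.0006,0,0.004,0],[1,0.0006,0,0.004,0],[1,0.0006,0,0.004,0],[1,0.0006,0,0.004,0]],
  ],
)

```text
time_s: 11.68
tcp_pos: [0.5597, 0.187, 0.1481]
eef_rot: [-180.0, -0.0, 173.2]
contact_force: [-0.6, -0.1, -3.9]
gripper_width: 0.0486
gripper_force: 40.0
```

```bash
python3 -c "
from h import *
go(.5603,.1866,.1453,173.3);print(r.get_state()['moment'])"
```

```text
t 11.6833 tcp [0.5597409  0.18702702 0.14805499] [-1.79998285e+02 -3.24264684e-03  1.73168000e+02] F [-0.60763772 -0.10737422 -3.87900584] w 0.04862112027098996 39.998761400347576 shift [-0.0012 -0.0007  0.0055] turn -0.0015
[-0.0171662   0.16774574 -0.04641514]
```

It is already 2.7 mm below the key-top height with no vertical contact force, so the slots are over the keys. I'll carry on gently to the seat.

Emit:
play_rows(
  rows=[
    [[1,0,0,0.001,0],[1,0,0,0.002,0],[1,0,0,0.003,0],[1,0,0,0.004,0],[1,0,0,0.0045,0],[1,0,0,0.005,0],[1,0,0,0.005,0],[1,0,0,0.005,0]],
  ],
)

```text
time_s: 12.35
tcp_pos: [0.5597, 0.187, 0.1456]
eef_rot: [-180.0, -0.0, 173.2]
contact_force: [0.1, -0.2, -4.2]
gripper_width: 0.0486
gripper_force: 40.0
```

```bash
python3 -c "
from h import *
go(.5603,.1866,.1453,173.3);print(r.get_state()['moment'])"
```

```text
t 12.35 tcp [0.5597327  0.1870343  0.14557404] [-1.79998768e+02 -2.76877057e-03  1.73167383e+02] F [ 0.07600902 -0.18434146 -4.21447228] w 0.04864573725222091 39.99893838074058 shift [-0.0012 -0.0007  0.0005] turn -0.0015
[ 0.07697416  0.20747363 -0.0158941 ]
```

Next come 0.2 mm steps until the force rises.

Emit:
play_rows(
  rows=[
    [[1,0,0,0.0004,0],[1,0,0,0.0004,0],[1,0,0,0.0008,0],[1,0,0,0.0008,0],[1,0,0,0.001,0],[1,0,0,0.001,0],[1,0,0,0.001,0],[1,0,0,0.001,0]],
  ],
)

```text
time_s: 13.02
tcp_pos: [0.5597, 0.187, 0.1454]
eef_rot: [180.0, 0.0, 173.2]
contact_force: [-3.3, 0.2, 2.0]
gripper_width: 0.0488
gripper_force: 40.0
```

Emit:
play_rows(
  rows=[
    [[1,0.0003,0,0.0002,0],[1,0.0003,0,0.0004,0],[1,0.0003,0,0.0006,0],[1,0.0003,0,0.0006,0],[1,0.0003,0,0.0006,0],[1,0.0003,0,0.0006,0],[1,0.0003,0,0.0006,0],[1,0.0003,0,0.0006,0]],
  ],
)

```text
time_s: 13.68
tcp_pos: [0.5597, 0.187, 0.1453]
eef_rot: [180.0, 0.0, 173.2]
contact_force: [-4.1, -0.1, 5.0]
gripper_width: 0.0487
gripper_force: 40.0
```

```bash
python3 -c "
from h import *
go(.5603,.1866,.1453,173.3);print(r.get_state()['moment'])"
```

```text
t 13.6833 tcp [0.55967877 0.18702915 0.1453291 ] [1.79993650e+02 2.35411497e-02 1.73180206e+02] F [-4.12919938 -0.13251683  4.96668052] w 0.048743621556886 40.001230876659974 shift [-0.0013 -0.0007  0.0001] turn -0.0014
[-0.1299552   1.68675939 -0.00272994]
```

Emit:
play_rows(
  rows=[
    [[1,0.0006,0,0.0003,0],[1,0.0006,0,0.0006,0],[1,0.0006,0,0.0009,0],[1,0.0006,0,0.0009,0],[1,0.0006,0,0.0009,0],[1,0.0006,0,0.0009,0],[1,0.0006,0,0.0009,0],[1,0.0006,0,0.0009,0]],
  ],
)

```text
time_s: 14.35
tcp_pos: [0.5597, 0.187, 0.1453]
eef_rot: [180.0, 0.1, 173.2]
contact_force: [-5.0, -0.7, 7.0]
gripper_width: 0.0491
gripper_force: 40.0
```

```bash
python3 -c "
from h import *
go(.5603,.1866,.1453,173.3);print(r.get_state()['moment'])"
```

```text
t 14.35 tcp [0.55967822 0.18704267 0.14530449] [1.79986593e+02 6.12381427e-02 1.73184842e+02] F [-5.02145188 -0.70942405  6.98475951] w 0.049063086332235696 40.001707290066406 shift [-0.0013 -0.0007  0.    ] turn -0.0013
[-0.3291562   1.70744927 -0.02667095]
```

Emit:
play_rows(
  rows=[
    [[1,0.0004,0,0.0002,0],[1,0.0008,0,0.0004,0],[1,0.0012,0,0.0006,0],[1,0.0016,0,0.0006,0],[1,0.0016,0,0.0006,0],[1,0.0016,0,0.0006,0],[1,0.0016,0,0.0006,0],[1,0.0016,0,0.0006,0]],
  ],
)

```text
time_s: 15.02
tcp_pos: [0.5597, 0.1871, 0.1453]
eef_rot: [180.0, 0.1, 173.2]
contact_force: [-1.2, -2.0, 7.1]
gripper_width: 0.0487
gripper_force: 40.0
```

```bash
python3 -c "
from h import *
go(.5603,.1866,.1453,173.3);print(r.get_state()['moment'])"
```

```text
t 15.0167 tcp [0.5596508  0.18707511 0.14529195] [1.79975154e+02 1.36231361e-01 1.73185894e+02] F [-1.16937917 -2.01123753  7.09741974] w 0.04872938668079531 40.00174104468897 shift [-0.0014 -0.0008 -0.    ] turn -0.0013
[-0.72651067  0.70556188  0.0219118 ]
```

Emit:
play_rows(
  rows=[
    [[1,0.0004,-0.0004,0.0004,0],[1,0.0008,-0.0008,0.0008,0],[1,0.001,-0.001,0.0012,0],[1,0.001,-0.001,0.0016,0],[1,0.001,-0.001,0.0018,0],[1,0.001,-0.001,0.0018,0],[1,0.001,-0.001,0.0018,0],[1,0.001,-0.001,0.0018,0]],
  ],
)

```text
time_s: 15.68
tcp_pos: [0.5597, 0.1871, 0.1453]
eef_rot: [179.9, 0.2, 173.2]
contact_force: [-1.5, -0.8, 11.1]
gripper_width: 0.0487
gripper_force: 40.0
```

```bash
python3 -c "
from h import *
go(.5603,.1866,.1453,173.3);print(r.get_state()['moment'])"
```

```text
t 15.6833 tcp [0.55969162 0.18708451 0.14526007] [179.91970731   0.21642028 173.20690266] F [-1.50907877 -0.84914791 11.10083644] w 0.04871656632039931 40.00484990654513 shift [-0.0013 -0.0008 -0.0001] turn -0.0011
[-0.52138415  0.94646307 -0.03803172]
```

Emit:
play_rows(
  rows=[
    [[1,0.0003,-0.0002,0.0004,0],[1,0.0006,-0.0004,0.0008,0],[1,0.0006,-0.0004,0.0009,0],[1,0.0006,-0.0004,0.0009,0],[1,0.0006,-0.0004,0.0009,0],[1,0.0006,-0.0004,0.0009,0],[1,0.0006,-0.0004,0.0009,0],[1,0.0006,-0.0004,0.0009,0]],
  ],
)

```text
time_s: 16.35
tcp_pos: [0.5597, 0.1871, 0.1453]
eef_rot: [179.9, 0.3, 173.2]
contact_force: [-2.6, -0.2, 13.0]
gripper_width: 0.0489
gripper_force: 40.0
```

Run:
```python
from h import *
go(.5603,.1866,.1453,173.3)
im=r.capture('scene')[:,:,::-1]
u,v=proj('scene',[.56,.187,.15]).astype(int)
cv2.imwrite('pics/s3.png',cv2.resize(im[v-35:v+35,u-45:u+45],None,fx=8,fy=8,interpolation=cv2.INTER_CUBIC))
print(r.get_state()['contact_force'])
```

```text
t 16.35 tcp [0.55974841 0.18711065 0.14526186] [179.89309878   0.26493589 173.21752888] F [-2.61177131 -0.2265931  13.01972843] w 0.04893748394979664 40.007063773227856 shift [-0.0012 -0.0009 -0.0001] turn -0.001
[-2.56388255 -1.65381453 12.4931082 ]
```

View pics/s3.png

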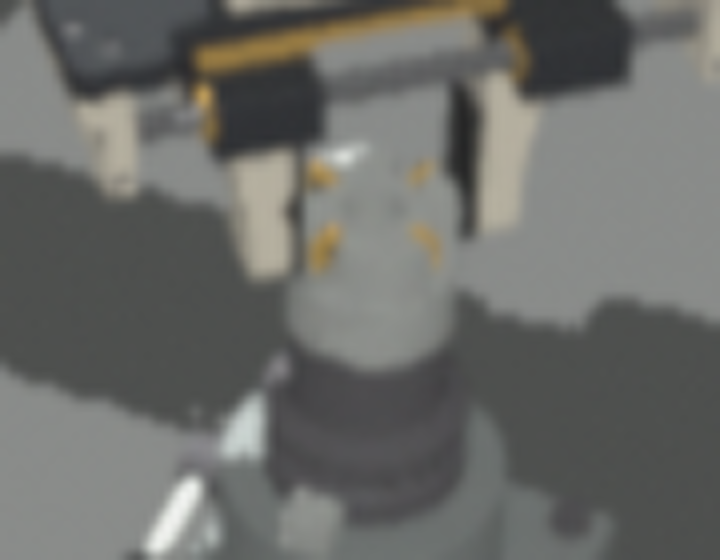

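The picture shows the cutter seated flush on the black seat, with its lower edge at crop y≈365, no pilot or gap visible, and the fingers still holding. The force reads 12.5–13 N up, so the load on the seat is about 17 N once the cutter's weight is added. I'll hand it in.

```bash
python3 -c "
from h import *
print(r.close_job())"
```

```text
the job is handed in; nothing more can be done
None
```

The shell mill is fully home on the arbor's seat face with both slots over the keys, still gripped and pressed down with about 13 N at the wrist, or about 17 N on the seat including the cutter's weight; the job is handed in at about 16 s, and I don't have the verdict.

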